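# Put the solvent bottles in their colour-coded drip dishes

## Task

The four reagent bottles stand about on the pump cabinet. Put each one into the drip dish of the same colour as its cap, standing flat on the dish floor; keep the bottles upright, set them down gently instead of dropping them, and do not disturb the glass beaker or the wash bottle.

Things in the scene. Friction and masses are not known exactly. Their poses are not given: they have to be found in the camera images.
- red_bottle: Smaller upright loose amber glass bottle with a red screw cap: body 55 mm in diameter, 105 mm tall, about 0.17 kg. Origin: centre of its underside, z up. Grip it from above by the cap, which is 34 mm in diameter and 16 mm high at the very top, with the fingertips about 15 mm below the cap's top (the shoulder widens below the cap).
- yellow_bottle: Upright loose amber glass bottle with a yellow screw cap: body 69 mm in diameter, 146 mm tall, about 0.33 kg. Origin: centre of its underside, z up. Grip it from above by the cap, which is 42.6 mm in diameter and 22 mm high at the very top, with the fingertips about 20 mm below the cap's top (the shoulder widens below the cap).
- blue_bottle: Upright loose amber glass bottle with a blue screw cap: body 69 mm in diameter, 148 mm tall, about 0.34 kg. Origin: centre of its underside, z up. Grip it from above by the cap, which is 42.6 mm in diameter and 22 mm high at the very top, with the fingertips about 20 mm below the cap's top (the shoulder widens below the cap).
- black_bottle: Upright loose amber glass bottle with a black screw cap: body 69 mm in diameter, 147 mm tall, about 0.33 kg. Origin: centre of its underside, z up. Grip it from above by the cap, which is 42.6 mm in diameter and 22 mm high at the very top, with the fingertips about 20 mm below the cap's top (the shoulder widens below the cap).
- red_dish: Round open red plastic drip dish fixed to the cabinet top, for the bottle with the red cap. 75 mm outer diameter, 12 mm high; its flat floor is 3 mm above the cabinet top and 69 mm across inside the 3 mm wall, which leaves the bottle 7 mm play all round. Origin: centre of its underside, z up.
- yellow_dish: Round open yellow plastic drip dish fixed to the cabinet top, for the bottle with the yellow cap. 90 mm outer diameter, 12 mm high; its flat floor is 3 mm above the cabinet top and 84 mm across inside the 3 mm wall, which leaves the bottle 7 mm play all round. Origin: centre of its underside, z up.
- blue_dish: Round open blue plastic drip dish fixed to the cabinet top, for the bottle with the blue cap. 90 mm outer diameter, 12 mm high; its flat floor is 3 mm above the cabinet top and 84 mm across inside the 3 mm wall, which leaves the bottle 7 mm play all round. Origin: centre of its underside, z up.
- black_dish: Round open black plastic drip dish fixed to the cabinet top, for the bottle with the black cap. 90 mm outer diameter, 12 mm high; its flat floor is 3 mm above the cabinet top and 84 mm across inside the 3 mm wall, which leaves the bottle 7 mm play all round. Origin: centre of its underside, z up.
- beaker: Empty clear glass beaker, 56 mm in diameter, 70 mm tall, loose, among the bottles and dishes: not to be disturbed. Origin: centre of its underside.
- wash_bottle: White plastic wash bottle with a bent spout, body 80 mm in diameter, 234 mm tall with the spout, loose, at the left edge of the cabinet top: not to be disturbed. Origin: on its underside; the body's axis is 8 mm from it along its own +y.

How it is judged:
At the end, for the whole second after the job is handed in: Each of the four bottles stands released and at rest on the floor of the dish of its cap's colour: its centre within 10 mm of the dish's, its underside 1 to 5 mm above the dish's (the floor is at 3 mm), upright within 0.1 rad. Beaker and wash bottle stand upright within 30 mm of where they were (horizontal distance between red_bottle and red_dish below 0.01 m and z of red_bottle in the frame of red_dish between 0.001 and 0.005 m and angle between each of red_bottle, yellow_bottle, blue_bottle, black_bottle, beaker, wash_bottle's own z axis and vertical below 0.1 rad and linear speed of each of red_bottle, yellow_bottle, blue_bottle, black_bottle below 0.02 m/s and angular speed of each of red_bottle, yellow_bottle, blue_bottle, black_bottle below 0.5 rad/s and horizontal distance between yellow_bottle and yellow_dish below 0.01 m and z of yellow_bottle in the frame of yellow_dish between 0.001 and 0.005 m and horizontal distance between blue_bottle and blue_dish below 0.01 m and z of blue_bottle in the frame of blue_dish between 0.001 and 0.005 m and horizontal distance between black_bottle and black_dish below 0.01 m and z of black_bottle in the frame of black_dish between 0.001 and 0.005 m and distance of each of beaker, wash_bottle from where it was at the start of the episode below 0.03 m); the robot touches nothing.
It fails at once if the beaker is pushed more than 30 mm from its place (distance of beaker from where it was at the start of the episode above 0.03 m).
It fails at once if the wash bottle is pushed more than 30 mm from its place (distance of wash_bottle from where it was at the start of the episode above 0.03 m).
It fails at once if a bottle is tipped more than 35 degrees or knocked over (angle between any of red_bottle, yellow_bottle, blue_bottle, black_bottle's own z axis and vertical above 0.61 rad).
It fails at once if a bottle is dropped: it moves faster than 0.5 m/s without the fingers on it (a fall of about 13 mm) ((contact force between red_bottle and the fingers below 0.05 N and linear speed of red_bottle above 0.5 m/s) or (contact force between yellow_bottle and the fingers below 0.05 N and linear speed of yellow_bottle above 0.5 m/s) or (contact force between blue_bottle and the fingers below 0.05 N and linear speed of blue_bottle above 0.5 m/s) or (contact force between black_bottle and the fingers below 0.05 N and linear speed of black_bottle above 0.5 m/s)).
It also fails if it takes over 96 s, if anything falls off the work surface, if the arm or the gripper's body presses on something with over 40 N, if the wrist force passes 120 N, or if a joint passes its speed limit or range.

## Robot

A 7-joint arm with a two-finger parallel gripper is mounted at the origin on a cart in front of the work surface, level with it; the furniture and walls round the work are solid. World frame = base frame: x ahead of the robot, y to its left, z up, the work surface at z = 0. Lengths are in m, angles in rad, forces in N, time in s.
With the tool pointing down it reaches from about 0.4 to 0.875 m from the base axis. Payload 19.3 kg.
Tool frame: the origin (TCP) lies on the centre line of the jaws, within the pads' length; the fingertips stand 8 mm ahead of it and the grasp point (between the pads) lies 11 mm behind it; z points along the fingers, y is the line along which they close (so a half turn about z gives the same grasp; the last joint's range is limited). The gripper opens to 85 mm and grips with 20 to 120 N. Pads are 22 mm wide; open, the fingers measure 114 mm over their backs; the gripper's body (76 mm by 85 mm) begins 54 mm behind the grasp point. The pads swing forward as they close: fully open they stand 13 mm farther back than shut.
Start: joints at [1.256, 0.521, -0.036, 1.599, 0.021, 1.021, -0.113], TCP at [0.151, -0.606, 0.216] pointing down, gripper open.
Joint ranges: [-2.91, 2.91], [-0.3, 2.13], [-1.5, 1.42], [0.17, 2.43], [-1.26, 4.41], [0.16, 1.93], [-2.52, 2.52]. Speed limits (rad/s): [1.89, 1.89, 2.39, 2.39, 3.01, 3.01, 3.01].

## Interface

Orientations are given as [roll, pitch, yaw] about the fixed x, y, z axes, in that order (R = Rz(yaw) Ry(pitch) Rx(roll)).
In Python, from workcell import status, grab_frame, camera_params, bot, search_frame, silhouettes gives the robot as it stands.
- The arm moves only by the shell command python3 -m creep 'ROWS' [FORCE]. ROWS is JSON, a list of rows, each a list of 5 numbers: the shift along the tool's x, y, z in units of 60 mm (1.0 is 60 mm), then the turn about the tool's z in units of 8 degrees (1.0 is 8 degrees), then the opening, from 0 (shut) to 1 (fully open). In form: [[x, y, z, twist, hand], ...]. A call has 1 to 5 rows; each row is the pose to reach, as a shift and turn from the pose commanded when the call began, along the tool's axes at that moment; what a row does not reach only later rows make up. A row lasts 1/8 s, in which the tool goes at most 62.5 mm and 10.7 degrees, less where a joint would pass 70% of its speed; a pose out of reach is approached as far as the arm can. A call with a gripper value outside its range is refused whole. The fingers move at their own pace and stop on an object; FORCE is the grip in N (left out, the last holds). Time passes only in rows, so rows that repeat a pose let the fingers close. It gives the time, the measured TCP pose, the force, the opening and the grip force at its end, in the units of the state.
- status.observe(): the state, without advancing time (a new reading comes with each control period).
- grab_frame(name): name is "side" or "top" or "wrist"; returns the picture (480x640x3 uint8, blue, green, red); there is no depth.
- camera_params(name): a dict with "K" (3x3 intrinsics, pixels), "k1" (the pictures are not rectified: a ray, as slopes to the right and down, at radius r is drawn at 1 + k1 r^2 times it, then the intrinsics apply), "rvec" (rotation vector, rad) and "tvec" (3), from world to camera coordinates, as OpenCV has them; the wrist camera has in their place "tool_from_camera" (4x4, takes a point from camera to tool coordinates, whose origin is the TCP and whose axes are the flange's). Camera axes: x right, y down, z forward; pixel columns grow to the right and rows downward; lengths in m; the calibration is good to about 2 mm. A picture is of the moment at which its call begins: read the wrist's pose just before it. camera_params takes no time and is no camera call.
- bot.job_done(): hands the job in; it is judged then, once.
Trained networks look in the newest picture that a camera, given by its name, has taken for a name from the list of things; names that differ only in an ending like _2 or _b are one class to them, and where a whole thing is asked for, a point or a joint stands for the part that bears it (a point fixed in the world has none). Each returns a list of dicts, best first, with "p" (0 to 1); they miss things now and then, are a little off and sometimes report something else, mostly with a low value. They report only what shows in the picture. A call takes as long as a camera call.
- search_frame(camera, name): "extent" ([left, top, right, bottom] as shares, 0 to 1, of the picture: columns of its width, rows of its height, round what is visible of it).
- silhouettes(camera, name): "mask" (480x640 bool, what is visible of it) and "extent" ([left, top, right, bottom] as shares, 0 to 1, of the picture: columns of its width, rows of its height, round what is visible of it).
The state is a dict: "clock": time; "qpos": joint angles; "qd": joint speeds; "joint_efforts": joint torques, N m; "position": TCP position; "tool_rot": TCP orientation; "force": force on the tool from outside, world axes, zero at the start; "moment": the same for the moment, N m; "grip_width": finger opening in m; "finger_force": force on a finger pad.
Only numpy, scipy, OpenCV 4.12 (cv2) and the standard library are available. Lean on these libraries where they do the work, as an engineer would, in place of code of your own. Each camera call takes 0.05 s, during which the arm holds its last target. There are 200 camera calls.

## Working session

There is one attempt and no reset: what is moved stays moved. The work goes in short steps, Python scripts to look and compute and a shell command to move; the robot and the scene stay as the last step left them, time stands still between calls to the robot, and variables do not carry over. Pictures are saved under pics/ and viewed, at most 14 in all, crops included, and the job is handed in when it is done.

```bash
mkdir -p pics; ls
cat > h.py <<'E'
import numpy as np, cv2
from workcell import status, grab_frame, camera_params, bot, search_frame, silhouettes
from scipy.spatial.transform import Rotation as R
def cam(name):
    p=camera_params(name); K=np.array(p["K"],float); k1=p["k1"]
    if "rvec" in p:
        Rm=cv2.Rodrigues(np.array(p["rvec"],float))[0]; t=np.array(p["tvec"],float).ravel()
        return K,k1,Rm.T,-Rm.T@t
    s=status.observe(); T=np.array(p["tool_from_camera"]); Rt=R.from_euler('xyz',s["tool_rot"]).as_matrix()
    return K,k1,Rt@T[:3,:3],Rt@T[:3,3]+np.array(s["position"])
def pix2world(c,uv,z):
    K,k1,Rc,o=c
    n=cv2.undistortPoints(np.array([[uv]],float),K,np.array([k1,0,0,0,0.]))[0,0]
    # (distortion 1+k1 r^2)
    d=Rc@np.array([n[0],n[1],1]); return o+d*(z-o[2])/d[2]
def world2pix(c,P):
    K,k1,Rc,o=c; r=cv2.Rodrigues(Rc.T)[0]
    return cv2.projectPoints(np.array([P],float),r,-Rc.T@o,K,np.array([k1,0,0,0,0.]))[0].ravel()
E
python3 - <<'E'
from h import *
for n in ("side","top","wrist"):
    im=grab_frame(n); cv2.imwrite(f"pics/{n}0.png",im)
    print(n,cam(n)[3].round(3),(cam(n)[2][:,2]).round(2))
c=cam("top")
for o in ["red_bottle","yellow_bottle","blue_bottle","black_bottle","red_dish","yellow_dish","blue_dish","black_dish","beaker","wash_bottle"]:
    for d in search_frame("top",o)[:2]:
        e=np.array(d["extent"])*[640,480,640,480]; u=((e[0]+e[2])/2,(e[1]+e[3])/2)
        print(o,round(d["p"],2),e.round(),pix2world(c,u,0.)[:2].round(3),pix2world(c,u,0.14)[:2].round(3))
print(status.observe())
E
```

```text
pics
side [0.352 1.066 0.859] [ 0.16 -0.77 -0.62]
top [0.308 0.056 0.901] [ 0.27  0.01 -0.96]
wrist [ 0.23  -0.587  0.373] [-0.31 -0.07 -0.95]
red_bottle 0.85 [459. 297. 498. 337.] [ 0.43  -0.199] [ 0.411 -0.159]
yellow_bottle 0.93 [460. 217. 517. 271.] [ 0.562 -0.218] [ 0.522 -0.175]
yellow_bottle 0.46 [388. 284. 434. 334.] [ 0.437 -0.081] [ 0.417 -0.059]
blue_bottle 0.83 [388. 217. 436. 271.] [ 0.553 -0.079] [ 0.515 -0.058]
black_bottle 0.89 [388. 286. 432. 336.] [ 0.433 -0.079] [ 0.414 -0.058]
red_dish 0.94 [249. 223. 295. 264.] [0.538 0.171] [0.502 0.153]
yellow_dish 0.93 [451. 169. 501. 213.] [ 0.663 -0.197] [ 0.608 -0.158]
yellow_dish 0.2 [387. 219. 434. 273.] [ 0.549 -0.077] [ 0.511 -0.056]
blue_dish 0.58 [316. 221. 370. 277.] [0.536 0.043] [0.501 0.045]
black_dish 0.89 [391. 167. 434. 216.] [ 0.653 -0.079] [ 0.6   -0.058]
black_dish 0.33 [246. 282. 282. 323.] [0.433 0.174] [0.413 0.156]
beaker 0.56 [247. 284. 283. 319.] [0.434 0.173] [0.414 0.155]
beaker 0.36 [135. 226. 204. 307.] [0.484 0.349] [0.457 0.303]
wash_bottle 0.75 [134. 223. 204. 310.] [0.484 0.35 ] [0.457 0.304]
{'clock': 0.65, 'qpos': array([ 1.25581577,  0.52139213, -0.0362939 ,  1.59949484,  0.02117078,
        1.02110029, -0.11281897]), 'qd': array([-0.0002199 , -0.00224441, -0.00091876,  0.00058106,  0.00184515,
       -0.00076396, -0.00148969]), 'joint_efforts': array([-7.34052264e-04, -9.26623178e+01,  1.97826438e+00, -3.70193589e+01,
        1.81354227e-02,  1.94739790e-03, -1.62002959e-05]), 'position': array([ 0.1514444 , -0.60636811,  0.21599759]), 'tool_rot': array([-3.14158009e+00, -2.17939182e-05,  2.44698017e-01]), 'force': array([-0.92749018,  0.28486078, -0.3024581 ]), 'moment': array([-0.02031025, -0.05083801, -0.00299645]), 'finger_force': 0.0, 'grip_width': 0.0858283878877446}
```

View pics/top0.png

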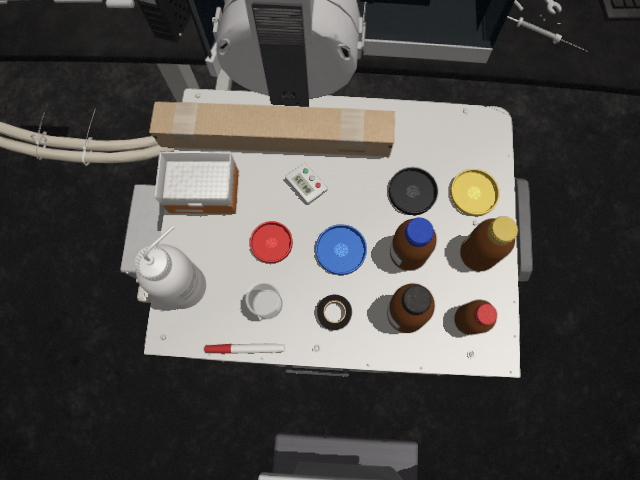

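View pics/side0.png

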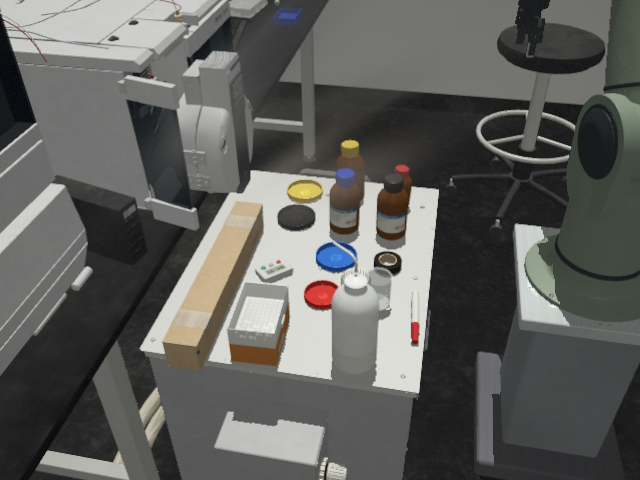

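Top view: the bottle caps are at about blue (421,232), yellow (504,230), black (417,299) and red (486,315). The dishes are at red (271,242), blue (341,250), black (413,191) and yellow (474,193). The beaker is at (264,301) and the wash bottle is at the left. The side view agrees with this layout. Next I'll fit projected cylinders to the caps and dishes in both views.

```bash
cat >> h.py <<'E'
from scipy.optimize import least_squares
def cylbox(c,x,y,z0,z1,r):
    a=np.linspace(0,2*np.pi,72); P=np.array([[x+r*np.cos(t),y+r*np.sin(t),z] for z in (z0,z1) for t in a])
    K,k1,Rc,o=c; q=cv2.projectPoints(P,cv2.Rodrigues(Rc.T)[0],-Rc.T@o,K,np.array([k1,0,0,0,0.]))[0][:,0]
    return np.r_[q.min(0),q.max(0)]
COL={"red":lambda h,s,v:((h<8)|(h>172))&(s>130)&(v>90),"yellow":lambda h,s,v:(h>18)&(h<32)&(s>90)&(v>120),
 "blue":lambda h,s,v:(h>100)&(h<128)&(s>110)&(v>60),"black":lambda h,s,v:(v<75)&(s<80)}
CAP={"red":(.105,.016,.017),"yellow":(.146,.022,.0213),"blue":(.148,.022,.0213),"black":(.147,.022,.0213)}
def blob(im,col,uv):
    h,s,v=cv2.split(cv2.cvtColor(im,cv2.COLOR_BGR2HSV)); m=COL[col](h,s,v).astype(np.uint8)
    n,l,st,ce=cv2.connectedComponentsWithStats(cv2.morphologyEx(m,cv2.MORPH_CLOSE,np.ones((3,3))))
    i=min((i for i in range(1,n) if st[i,4]>40),key=lambda i:np.hypot(*(ce[i]-uv)))
    b=st[i]; return np.array([b[0]-.5,b[1]-.5,b[0]+b[2]-.5,b[1]+b[3]-.5])
def fit(c,box,z0,z1,r,g):
    f=lambda p:cylbox(c,p[0],p[1],z0,z1,r)-box
    s=least_squares(f,g); return s.x,s.fun
E
python3 - <<'E'
from h import *
guess={"red":((.42,-.17),(486,315)),"yellow":((.52,-.175),(504,230)),"blue":((.515,-.06),(421,232)),"black":((.415,-.06),(417,299))}
dish={"red":((.538,.17),.0375),"yellow":((.66,-.197),.045),"blue":((.536,.043),.045),"black":((.653,-.079),.045)}
for n in ("top","side"):
    im=cv2.imread(f"pics/{n}0.png"); c=cam(n)
    for k,(g,_) in guess.items():
        H,h,r=CAP[k]; uv=world2pix(c,[*g,H-h/2]); b=blob(im,k,uv); x,f=fit(c,b,H-h,H,r,g); print(n,k,"cap",x.round(4),f.round(1),b)
    for k,(g,r) in dish.items():
        uv=world2pix(c,[*g,.006]); b=blob(im,k,uv); x,f=fit(c,b,0,.012,r,g); print(n,k,"dish",x.round(4),f.round(1),b)
E
```

```text
top red cap [ 0.4215 -0.1825] [-1.2 -0.   1.2  0. ] [474.5 302.5 496.5 325.5]
top yellow cap [ 0.5489 -0.2029] [-2.7 -2.2  2.7  2.1] [491.5 216.5 517.5 242.5]
top blue cap [ 0.5356 -0.0689] [-0.6 -0.9  0.6  0.9] [404.5 217.5 433.5 246.5]
top black cap [ 0.4317 -0.0666] [-1.  -0.4  1.   0.4] [401.5 284.5 430.5 314.5]
top red dish [0.5406 0.1724] [-0.4 -0.3  0.5  0.3] [249.5 220.5 291.5 262.5]
top yellow dish [ 0.6596 -0.1924] [-0.9 -1.1  0.9  1. ] [450.5 168.5 498.5 214.5]
top blue dish [0.535  0.0471] [-0.1 -0.   0.1  0. ] [315.5 223.5 366.5 274.5]
top black dish [ 0.6526 -0.0773] [ 0.1 -0.7 -0.1  0.7] [387.5 167.5 437.5 214.5]
side red cap [ 0.4209 -0.1836] [-0.1  0.2  0.1 -0.2] [394.5 164.5 409.5 178.5]
side yellow cap [ 0.5521 -0.2203] [-0.1 -3.6  0.1  3.4] [340.5 139.5 358.5 149.5]
side blue cap [ 0.5414 -0.0888] [-0.7 -5.   0.7  4.7] [335.5 168.5 353.5 177.5]
side black cap [0.5199 0.0411] [ 2.  -7.6 -2.   7.2] [331.5 204.5 356.5 210.5]
side red dish [0.5443 0.1664] [-1.6 -0.4  1.6  0.3] [303.5 279.5 337.5 308.5]
side yellow dish [ 0.6603 -0.2003] [ 0.  -0.4 -0.   0.4] [286.5 178.5 322.5 201.5]
side blue dish [0.5386 0.0433] [-1.8 -0.4  1.8  0.2] [315.5 241.5 353.5 271.5]
side black dish [ 0.654  -0.0817] [-0.7 -0.3  0.7  0.2] [277.5 204.5 314.5 230.5]
```

```bash
python3 -m creep '[[0.3,0,-0.9,0.9,1],[1.2,0,-1.2,1.75,1],[2.1,0,-1.2,1.75,1],[3.0,-0.2,-1.2,1.75,1],[3.8,-0.6,-1.2,1.75,1]]' 60; python3 -c "
from h import *
s=status.observe();print(s['position'],s['tool_rot'],s['clock'],s['force'])"
```

```text
clock: 1.27
position: [0.3658, -0.5152, 0.2877]
tool_rot: [-3.141, -0.0, 0.001]
force: [0.5, 0.0, 0.3]
grip_width: 0.0856
finger_force: 0.0
[ 0.36578032 -0.51523395  0.28766398] [-3.14143624e+00 -8.65082527e-05  7.60687512e-04] 1.275 [0.50963413 0.01215498 0.26886102]
```

```bash
python3 -m creep '[[0.6,-0.7,0,0,1],[1.2,-1.4,0,0,1],[1.8,-2.1,0,0,1],[2.4,-2.8,0,0,1],[2.87,-3.5,0,0,1]]'; python3 -m creep '[[0,-1,0,0,1],[0,-2,0,0,1],[0,-3,0,0,1],[0,-3.93,0,0,1],[0,-3.93,0,0,1]]';  python3 - <<'E'
from h import *
s=status.observe();print(s['position'],s['tool_rot'],s['clock'])
c=cam("wrist"); im=grab_frame("wrist"); cv2.imwrite("pics/w1.png",im)
for P in ([.536,-.069,.148],[.535,.0465,.012],[.432,-.067,.147],[.653,-.079,.012]): print(world2pix(c,P))
E
```

```text
clock: 1.9
position: [0.5373, -0.3044, 0.288]
tool_rot: [-3.142, -0.0, 0.001]
force: [0.6, -0.6, -0.7]
grip_width: 0.0853
finger_force: 0.0
clock: 2.52
position: [0.5361, -0.0658, 0.2883]
tool_rot: [-3.14, -0.001, 0.007]
force: [-0.1, -0.6, 0.3]
grip_width: 0.0854
finger_force: 0.0
[ 0.536086   -0.06584773  0.28834555] [-3.14031760e+00 -6.21350997e-04  6.58762533e-03] 2.525
[320.26484126 231.71096176]
[228.2605341  203.68156908]
[317.14836021 333.01925402]
[329.01905349 103.68264235]
```

View pics/w1.png

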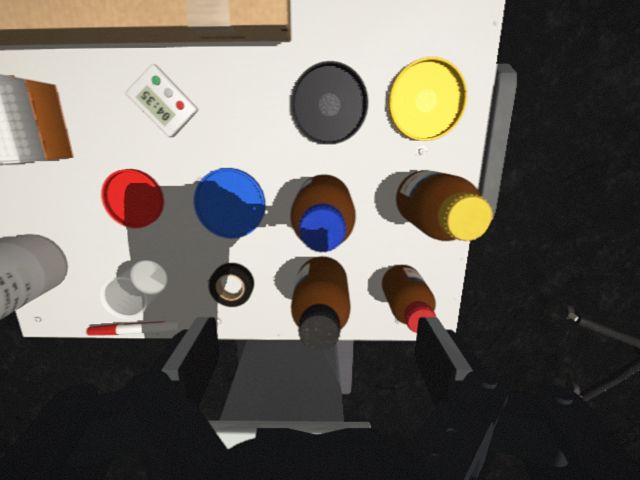

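The wrist view shows the blue cap at (323,229), where it was predicted at (320,232), the blue dish at (230,202) and the black dish at (329,102). That matches, so I'll refine all the objects from this one picture.

Run:
```python
from h import *
c=cam("wrist"); im=cv2.imread("pics/w1.png")
guess={"red":(.421,-.183),"yellow":(.55,-.205),"blue":(.536,-.069),"black":(.432,-.067)}
dish={"red":((.541,.17),.0375),"yellow":((.66,-.195),.045),"blue":((.536,.046),.045),"black":((.653,-.079),.045)}
for k,g in guess.items():
    H,h,r=CAP[k]; b=blob(im,k,world2pix(c,[*g,H-h/2])); x,f=fit(c,b,H-h,H,r,g); print(k,"cap",x.round(4),f.round(1),b)
for k,(g,r) in dish.items():
    b=blob(im,k,world2pix(c,[*g,.006])); x,f=fit(c,b,0,.012,r,g); print(k,"dish",x.round(4),f.round(1),b)
```

```text
red cap [ 0.423  -0.1855] [-2.  -0.7  1.9  0.8] [404.5 300.5 434.5 332.5]
yellow cap [ 0.5472 -0.2068] [-3.9 -1.7  3.6  2. ] [443.5 193.5 492.5 240.5]
blue cap [ 0.5377 -0.0735] [-0.4 -1.9  0.4  2. ] [298.5 203.5 345.5 250.5]
black cap [ 0.4827 -0.0542] [-15.1 -14.6  15.1  15.7] [293.5 271.5 308.5 290.5]
red dish [0.5405 0.1687] [-2.3 -0.4  2.3  0.5] [101.5 168.5 160.5 227.5]
yellow dish [ 0.6575 -0.1975] [-1.  -0.   0.9  0.1] [388.5  56.5 466.5 140.5]
blue dish [0.5347 0.0432] [-0.7 -0.6  0.7  0.7] [193.5 167.5 264.5 237.5]
black dish [ 0.6525 -0.0818] [-0.8 -0.7  0.8  0.9] [290.5  61.5 366.5 143.5]
```

```bash
python3 -m creep '[[0.02,0.04,0.5,0,1],[0.02,0.04,1.0,0,1],[0.02,0.04,1.5,0,1],[0.02,0.04,1.5,0,1],[0.02,0.04,1.5,0,1]]'
```

```text
clock: 3.2
position: [0.5377, -0.0734, 0.1991]
tool_rot: [3.141, -0.001, -0.001]
force: [0.2, 0.3, -0.2]
grip_width: 0.0857
finger_force: 0.0
```

```bash
python3 -m creep '[[0,0,0.5,0,1],[0,0,0.9,0,1],[0,0,1.05,0,1],[0,0,1.05,0,1],[0,0,1.05,0,0.55]]'; python3 -m creep '[[0,0,0,0,0.4],[0,0,0,0,0],[0,0,0,0,0],[0,0,0,0,0],[0,0,0,0,0]]' 50
```

```text
clock: 3.82
position: [0.5378, -0.0728, 0.1361]
tool_rot: [3.141, -0.002, 0.0]
force: [0.0, 0.1, -0.1]
grip_width: 0.0699
finger_force: 0.0
clock: 4.45
position: [0.5371, -0.0727, 0.135]
tool_rot: [-3.142, 0.0, 0.0]
force: [-0.5, -0.2, 0.0]
grip_width: 0.0002
finger_force: 0.0
```

Run:
```python
from h import *
a=grab_frame("wrist"); b=grab_frame("side")[100:340,240:480]
cv2.imwrite("pics/m1.png",np.hstack([cv2.resize(a,(400,300)),cv2.resize(b,(300,300))]))
```

```text
(no output)
```

View pics/m1.png

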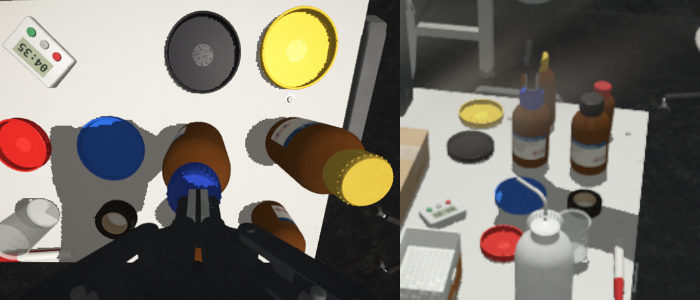

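Run:
```python
from h import *
H,h,r=CAP["blue"]; s=status.observe(); print(s['position'])
for n in ("top","side","wrist"):
    im=grab_frame(n); c=cam(n); b=blob(im,"blue",world2pix(c,[.537,-.072,.137])); x,f=fit(c,b,H-h,H,r,(.537,-.072)); print(n,x.round(4),f.round(1),b, "tcp",world2pix(c,s['position']))
    u=world2pix(c,[.537,-.072,.14]).astype(int)
    if n=="side": S=im[u[1]-45:u[1]+45,u[0]-60:u[0]+60]
    if n=="wrist": W=im[u[1]-130:u[1]+140,u[0]-160:u[0]+160]
cv2.imwrite("pics/m2.png",np.hstack([cv2.resize(S,(400,300)),cv2.resize(W,(356,300))]))
```

```text
[ 0.53712464 -0.0727056   0.13497585]
top [ 0.5284 -0.0682] [-1.1 -5.4  1.1  5.4] [404.5 226.5 432.5 246.5] tcp [421.09733116 231.65532106]
side [0.491  0.1748] [-2.  -4.4  2.   4. ] [337.5 241.5 356.5 256.5] tcp [345.09804377 177.57297177]
wrist [ 0.5411 -0.0699] [-2.1 -8.2  2.1  8.9] [266.5 259.5 353.5 339.5] tcp [316.14603182 304.09964996]
```

View pics/m2.png

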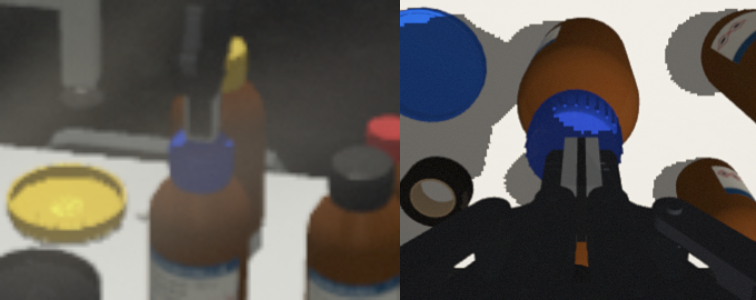

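Run:
```python
from h import *
c=cam("wrist"); p=status.observe()['position']
u=world2pix(c,[.537,-.072,.14]).astype(int); t=np.array([u[0]-160+(578-400)*320/356,u[1]-130+137*.9]); print("tip px",u,t)
for dz in (-.02,-.01,0,.008,.02): print(dz,world2pix(c,p-[0,0,dz]))
print("cap box",cylbox(c,.5375,-.0725,.126,.148,.0213))
cs=cam("side"); print("side cap",cylbox(cs,.5375,-.0725,.126,.148,.0213), [world2pix(cs,p-[0,0,dz]).round(1) for dz in (-.02,-.01,0,.008)])
im=grab_frame("wrist"); cv2.imwrite("pics/m3.png",cv2.resize(im[200:400,200:440],(720,600)))
```

```text
tip px [314 309] [314.  302.3]
-0.02 [316.04832199 324.45114666]
-0.01 [316.10464469 313.68051951]
0 [316.15489898 304.07117746]
0.008 [316.19136322 297.09917428]
0.02 [316.24073495 287.65988821]
cap box [270.40907923 257.87982443 360.8857228  354.65305407]
side cap [335.1625751  167.40725146 354.79469695 186.36845839] [array([345.2, 169.7]), array([345.2, 173.7]), array([345.1, 177.6]), array([345. , 180.7])]
```

View pics/m3.png

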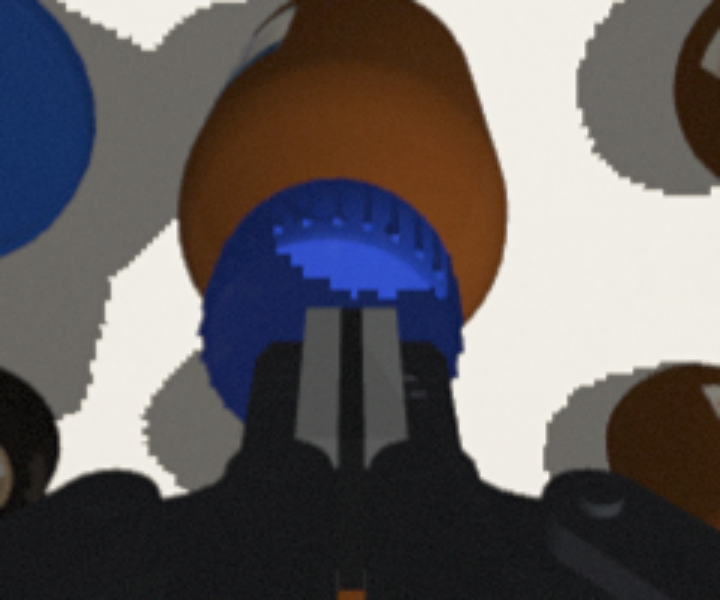

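The shut fingers stand on or just above the cap, with their tips at z of about 0.15. So the tips are roughly 20 mm further back than assumed. I'll open, go about 24 mm lower and try again while watching force and width.

```bash
python3 -m creep '[[0,0,-0.2,0,0.5],[0,0,-0.2,0,1],[0,0,-0.2,0,1],[0,0,-0.2,0,1],[0,0,-0.2,0,1]]'; python3 -m creep '[[0,0,0.2,0,1],[0,0,0.4,0,1],[0,0,0.6,0,1],[0,0,0.6,0,1],[0,0,0.6,0,0.6]]';python3 -m creep '[[0,0,0,0,0.4],[0,0,0,0,0.3],[0,0,0,0,0],[0,0,0,0,0],[0,0,0,0,0]]' 50
```

```text
clock: 5.38
position: [0.5371, -0.0727, 0.1468]
tool_rot: [-3.142, 0.0, 0.0]
force: [0.0, 0.5, 0.2]
grip_width: 0.0853
finger_force: 0.0
clock: 6.0
position: [0.5372, -0.0727, 0.1111]
tool_rot: [-3.142, 0.0, 0.0]
force: [0.2, -0.6, -0.2]
grip_width: 0.0698
finger_force: 0.0
clock: 6.62
position: [0.5376, -0.0726, 0.1116]
tool_rot: [-3.142, -0.001, 0.0]
force: [-0.5, 1.5, 6.1]
grip_width: 0.0409
finger_force: 49.7
```

```bash
python3 -m creep '[[0,0,-0.2,0,0],[0,0,-0.42,0,0],[-0.04,-0.3,-0.42,0,0],[-0.04,-0.8,-0.42,0,0],[-0.04,-1.3,-0.42,0,0]]'; python3 -m creep '[[0,-0.35,0,0,0],[0,-0.6,0,0,0],[0,-0.64,0,0,0],[0,-0.64,0,0,0],[0,-0.64,0,0,0]]'
python3 - <<'E'
from h import *
a=grab_frame("wrist"); b=grab_frame("side"); c=cam("side"); u=world2pix(c,[.536,.045,.07]).astype(int)
print(u)
cv2.imwrite("pics/m4.png",np.hstack([cv2.resize(a,(400,300)),cv2.resize(b[u[1]-75:u[1]+75,u[0]-100:u[0]+100],(400,300))]))
E
```

```text
clock: 7.25
position: [0.5344, 0.0069, 0.1365]
tool_rot: [-3.141, -0.0, 0.0]
force: [0.2, 0.5, -3.9]
grip_width: 0.0409
finger_force: 51.6
clock: 7.88
position: [0.5347, 0.0427, 0.1362]
tool_rot: [3.141, 0.0, -0.001]
force: [0.0, 0.6, -3.6]
grip_width: 0.041
finger_force: 51.7
[335 233]
```

View pics/m4.png

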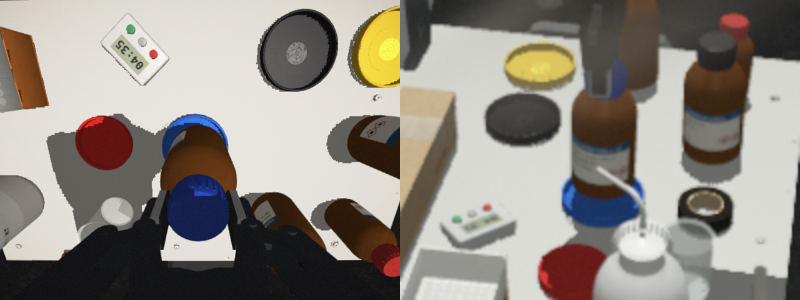

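The bottle hangs upright at (604,140) in the side crop, centred over the blue dish at (604,195). Lowering it gently now.

```bash
python3 -m creep '[[0,-0.015,0.12,0,0],[0,-0.015,0.22,0,0],[0,-0.015,0.28,0,0],[0,-0.015,0.32,0,0],[0,-0.015,0.34,0,0]]'; python3 -m creep '[[0,0,0.01,0,0],[0,0,0.02,0,0],[0,0,0.03,0,0],[0,0,0.03,0,0]]'
```

```text
clock: 8.6
position: [0.5347, 0.0446, 0.1157]
tool_rot: [-3.142, 0.0, 0.0]
force: [-0.3, -0.8, -4.2]
grip_width: 0.0407
finger_force: 51.7
clock: 9.1
position: [0.5353, 0.0448, 0.1147]
tool_rot: [-3.141, -0.001, 0.0]
force: [-1.6, 0.8, 6.8]
grip_width: 0.0411
finger_force: 52.9
```

```bash
python3 -m creep '[[0,0,0,0,0.3],[0,0,0,0,0.7],[0,0,0,0,1],[0,0,0,0,1],[0,0,-0.4,0,1]]'; python3 -m creep '[[0,0,-0.9,0,1],[0,0,-1.5,0,1],[-0.6,0.6,-1.5,0,1],[-1.2,1.2,-1.5,0,1],[-1.72,1.91,-1.5,0,1]]'; python3 -m creep '[[0,0,0,0,1],[0,0,0,0,1]]'
python3 - <<'E'
from h import *
c=cam("wrist"); p=status.observe()['position']; print(p)
a=grab_frame("wrist"); b=grab_frame("side"); t=grab_frame("top")
for n,im in (("wrist",a),("side",b),("top",t)): cv2.imwrite(f"pics/{n}5.png",im)
print(cylbox(c,.432,-.07,.125,.147,.0213).round(), cylbox(cam("side"),.432,-.07,.125,.147,.0213).round())
cv2.imwrite("pics/m5.png",np.hstack([cv2.resize(a[140:],(480,340)),cv2.resize(b[130:300,250:410],(320,340))]))
E
```

```text
clock: 9.72
position: [0.5338, 0.0445, 0.1371]
tool_rot: [3.141, 0.003, 0.001]
force: [0.9, -0.6, 1.1]
grip_width: 0.0856
finger_force: 0.0
clock: 10.35
position: [0.4303, -0.0709, 0.2281]
tool_rot: [3.142, -0.0, 0.001]
force: [0.8, -0.3, -0.4]
grip_width: 0.0854
finger_force: 0.0
clock: 10.6
position: [0.4319, -0.0699, 0.2282]
tool_rot: [-3.141, -0.001, 0.0]
force: [-0.3, -0.1, -0.3]
grip_width: 0.0856
finger_force: 0.0
[ 0.43191568 -0.0698747   0.22821043]
[287. 217. 346. 280.] [383. 173. 403. 192.]
```

View pics/m5.png

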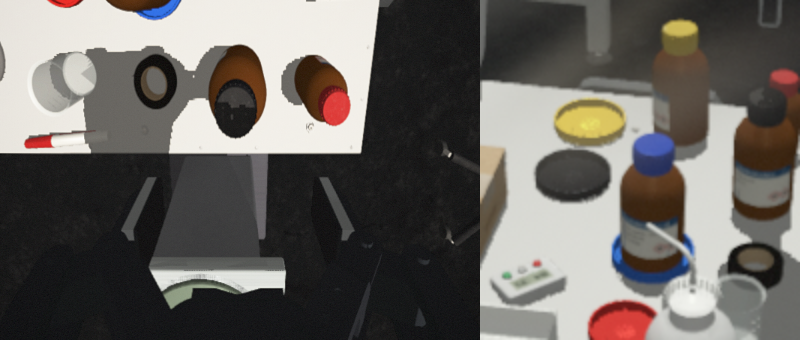

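The blue bottle stands in its dish. The black cap spans 288–344 by 218–277 in wrist pixels, as predicted, so I'll grasp it.

```bash
python3 -m creep '[[0,0,0.5,0,1],[0,0,1.0,0,1],[0,0,1.5,0,1],[0,0,1.8,0,1],[0,0,1.93,0,1]]'; python3 -m creep '[[0,0,0,0,0.6],[0,0,0,0,0.3],[0,0,0,0,0],[0,0,0,0,0],[0,0,0,0,0]]' 50;  python3 -m creep '[[0,0,-0.2,0,0],[0,0,-0.5,0,0],[0,0,-0.5,0,0]]'
```

```text
clock: 11.38
position: [0.4315, -0.0694, 0.1112]
tool_rot: [-3.141, 0.001, 0.002]
force: [0.4, -0.1, 0.7]
grip_width: 0.0852
finger_force: 0.0
clock: 12.0
position: [0.4323, -0.07, 0.1131]
tool_rot: [3.142, -0.002, 0.0]
force: [-0.4, 2.3, 9.4]
grip_width: 0.0404
finger_force: 49.3
clock: 12.38
position: [0.4323, -0.0702, 0.1436]
tool_rot: [3.141, -0.003, 0.0]
force: [-0.1, -1.2, -3.7]
grip_width: 0.0406
finger_force: 51.6
```

```bash
python3 -m creep '[[0.6,0,0,0,0],[1.4,0.05,0,0,0],[2.2,0.1,0,0,0],[2.9,0.15,0,0,0],[3.5,0.19,0,0,0]]'; python3 -m creep '[[0.15,0,0,0,0],[0.18,0,0,0,0],[0.18,0,0,0,0]]'
python3 - <<'E'
from h import *
for n in ("top","side"):
    c=cam(n); im=grab_frame(n); u=world2pix(c,[.653,-.08,.05]).astype(int)
    S=im[u[1]-60:u[1]+60,u[0]-65:u[0]+65]; S=cv2.resize(S,(390,360)); out=S if n=="top" else np.hstack([out,S])
cv2.imwrite("pics/m6.png",out)
E
```

```text
clock: 13.0
position: [0.6426, -0.0815, 0.1414]
tool_rot: [-3.142, 0.001, 0.0]
force: [-1.0, 0.1, -2.7]
grip_width: 0.0405
finger_force: 51.5
clock: 13.38
position: [0.6516, -0.0814, 0.142]
tool_rot: [3.142, 0.001, 0.0]
force: [-0.3, -0.7, -3.7]
grip_width: 0.0408
finger_force: 51.5
```

View pics/m6.png

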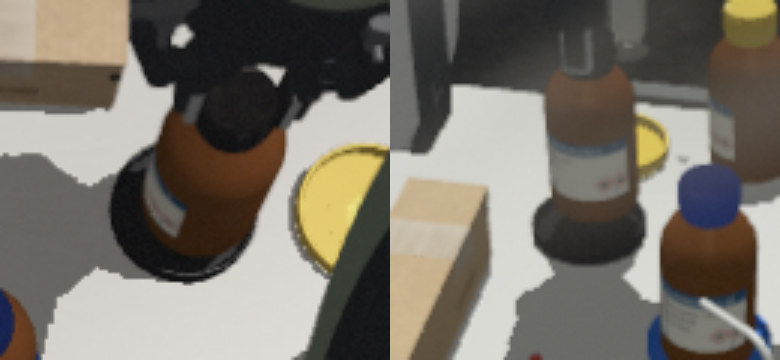

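The black bottle hangs centred over its dish: body at 592 and dish at 589 in the side crop. Lowering.

```bash
python3 -m creep '[[0,0,0.15,0,0],[0,0,0.28,0,0],[0,0,0.36,0,0],[0,0,0.4,0,0],[0,0,0.42,0,0]]'; python3 -m creep '[[0,0,0.01,0,0],[0,0,0.02,0,0],[0,0,0.03,0,0],[0,0,0.04,0,0],[0,0,0.04,0,0]]'
```

```text
clock: 14.1
position: [0.6524, -0.0814, 0.1169]
tool_rot: [-3.142, 0.0, 0.0]
force: [-0.4, -0.1, -4.1]
grip_width: 0.0408
finger_force: 51.5
clock: 14.72
position: [0.6535, -0.0812, 0.1162]
tool_rot: [-3.142, -0.003, 0.001]
force: [-1.1, 2.3, 14.2]
grip_width: 0.0407
finger_force: 53.5
```

```bash
python3 -m creep '[[0,0,-0.03,0,0.3],[0,0,-0.03,0,0.7],[0,0,-0.03,0,1],[0,0,-0.03,0,1],[0,0,-0.5,0,1]]'; python3 -m creep '[[0,0,-0.9,0,1],[0,0,-1.5,0,1],[-0.6,0.6,-1.5,0,1],[-1.2,1.2,-1.5,0,1],[-1.74,2.0,-1.5,0,1]]'; python3 -m creep '[[0,0.08,0,0,1],[0,0.08,0,0,1],[0,0.08,0,0,1]]'
python3 - <<'E'
from h import *
c=cam("wrist"); p=status.observe()['position']; print(p)
a=grab_frame("wrist"); cv2.imwrite("pics/w7.png",a)
print(cylbox(c,.549,-.206,.124,.146,.0213).round(), cylbox(c,.659,-.198,0,.012,.045).round())
for k,g,z0,z1,r in (("cap",(.549,-.206),.124,.146,.0213),("dish",(.659,-.198),0,.012,.045)):
    b=blob(a,"yellow",world2pix(c,[*g,(z0+z1)/2])); print(k,b,*fit(c,b,z0,z1,r,g))
b=grab_frame("side")
cv2.imwrite("pics/m7.png",np.hstack([cv2.resize(a,(453,340)),cv2.resize(b[130:300,250:410],(320,340))]))
E
```

```text
clock: 15.35
position: [0.6512, -0.0813, 0.1431]
tool_rot: [-3.141, 0.004, 0.001]
force: [0.1, -1.1, 1.0]
grip_width: 0.0855
finger_force: 0.0
clock: 15.98
position: [0.5469, -0.2018, 0.2348]
tool_rot: [-3.141, -0.0, 0.002]
force: [1.2, -1.8, 0.9]
grip_width: 0.0852
finger_force: 0.0
clock: 16.35
position: [0.5486, -0.205, 0.2344]
tool_rot: [-3.141, -0.0, 0.002]
force: [-0.0, 0.4, 0.2]
grip_width: 0.085
finger_force: 0.0
[ 0.54863049 -0.20499921  0.2344397 ]
[289. 215. 346. 276.] [266.  56. 354. 151.]
cap [284.5 219.5 338.5 243.5] [ 0.55979787 -0.20127462] [ -1.80787166 -18.18585973   1.80056203  18.82132515]
dish [260.5  57.5 348.5 151.5] [ 0.65827361 -0.19225916] [-0.16877808 -0.51654349  0.16817757  0.61466731]
```

View pics/m7.png

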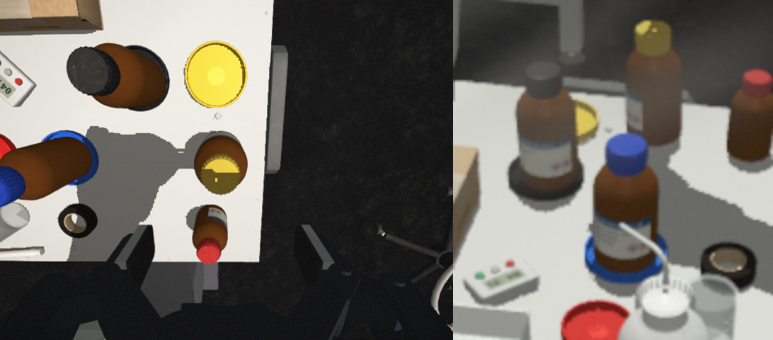

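The yellow cap is at wrist (222,171) in the crop, a few mm left of the prediction, so I'll correct y by about 2 mm. The black bottle stands in its dish.

```bash
python3 -m creep '[[0,-0.04,0.5,0,1],[0,-0.04,1.0,0,1],[0,-0.04,1.5,0,1],[0,-0.04,1.9,0,1],[0,-0.04,2.04,0,1]]'; python3 -m creep '[[0,0,0,0,0.6],[0,0,0,0,0.3],[0,0,0,0,0],[0,0,0,0,0],[0,0,0,0,0]]' 50;  python3 -m creep '[[0,0,-0.2,0,0],[0,0,-0.5,0,0],[0,0,-0.5,0,0]]'
```

```text
clock: 17.08
position: [0.5477, -0.203, 0.1109]
tool_rot: [-3.141, 0.002, 0.001]
force: [0.4, 0.2, -0.8]
grip_width: 0.0853
finger_force: 0.0
clock: 17.7
position: [0.5488, -0.2038, 0.1135]
tool_rot: [3.141, -0.002, 0.0]
force: [-1.0, 1.8, 7.4]
grip_width: 0.0404
finger_force: 50.0
clock: 18.08
position: [0.5489, -0.2042, 0.1442]
tool_rot: [3.141, -0.003, 0.0]
force: [0.2, 0.3, -2.9]
grip_width: 0.0405
finger_force: 51.1
```

```bash
python3 -m creep '[[0.5,0,0,0,0],[1.1,-0.1,0,0,0],[1.6,-0.16,0,0,0],[1.84,-0.16,0,0,0],[1.84,-0.16,0,0,0]]'; python3 -m creep '[[0,0,0,0,0]]'
python3 - <<'E'
from h import *
print(status.observe()['position'])
for n,f in (("wrist",1),("side",3),("top",3)):
    c=cam(n); im=grab_frame(n); u=world2pix(c,[.659,-.195,.03]).astype(int); print(n,u); d=240//f//2*1
    w=120 if n=="wrist" else 40
    S=cv2.resize(im[max(u[1]-w,0):u[1]+w,u[0]-w:u[0]+w],(260,260)); out=S if n=="wrist" else np.hstack([out,S])
cv2.imwrite("pics/m8.png",out)
E
```

```text
clock: 18.7
position: [0.6587, -0.1938, 0.1416]
tool_rot: [-3.141, 0.0, 0.001]
force: [-1.0, -0.3, -3.8]
grip_width: 0.0405
finger_force: 51.1
clock: 18.82
position: [0.6576, -0.1944, 0.142]
tool_rot: [3.142, 0.001, 0.0]
force: [-0.6, 0.5, -2.7]
grip_width: 0.0404
finger_force: 51.1
[ 0.65757576 -0.19438437  0.14198941]
wrist [317 238]
side [304 182]
top [479 187]
```

View pics/m8.png

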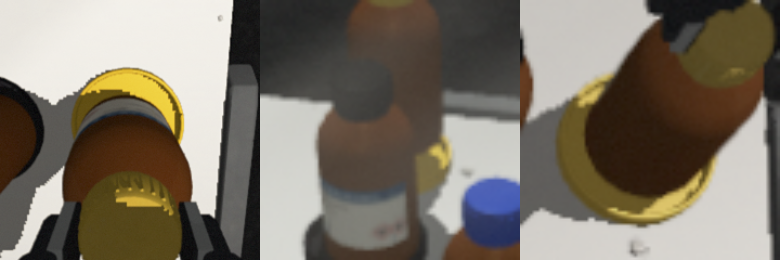

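The yellow bottle is over its dish: dish centre 129 and body 127 in the wrist crop. Lowering.

```bash
python3 -m creep '[[0.01,0,0.15,0,0],[0.01,0,0.28,0,0],[0.01,0,0.36,0,0],[0.01,0,0.4,0,0],[0.01,0,0.42,0,0]]'; python3 -m creep '[[0,0,0.01,0,0],[0,0,0.02,0,0],[0,0,0.03,0,0],[0,0,0.03,0,0]]'
```

```text
clock: 19.6
position: [0.659, -0.1942, 0.1169]
tool_rot: [3.142, 0.0, 0.0]
force: [-0.1, -0.6, -3.5]
grip_width: 0.0406
finger_force: 51.1
clock: 20.1
position: [0.6598, -0.1941, 0.1166]
tool_rot: [3.141, -0.002, 0.0]
force: [-2.5, 1.8, 9.8]
grip_width: 0.041
finger_force: 52.6
```

```bash
python3 -m creep '[[0,0,-0.03,0,0.3],[0,0,-0.03,0,0.7],[0,0,-0.03,0,1],[0,0,-0.03,0,1],[0,0,-0.5,0,1]]'; python3 -m creep '[[0,0,-0.9,0,1],[0,0,-1.2,0,1],[-0.9,-0.05,-1.2,0,1],[-1.8,-0.1,-1.2,0,1],[-2.7,-0.17,-1.2,0,1]]'; python3 -m creep '[[-0.8,0,0,0,1],[-1.25,0,0,0,1],[-1.25,0,0,0,1],[-1.25,0,0,0,1]]'
python3 - <<'E'
from h import *
c=cam("wrist"); p=status.observe()['position']; print(p)
a=grab_frame("wrist"); cv2.imwrite("pics/w9.png",a); b=grab_frame("side")
k,g,z0,z1,r=("cap",(.4215,-.1835),.089,.105,.017)
print(cylbox(c,*g,z0,z1,r).round())
b1=blob(a,"red",world2pix(c,[*g,(z0+z1)/2])); print(k,b1,*fit(c,b1,z0,z1,r,g))
cv2.imwrite("pics/m9.png",np.hstack([cv2.resize(a,(453,340)),cv2.resize(b[130:300,250:410],(320,340))]))
E
```

```text
clock: 20.72
position: [0.6578, -0.1939, 0.1436]
tool_rot: [-3.141, 0.004, 0.001]
force: [-0.3, -0.3, 1.3]
grip_width: 0.0855
finger_force: 0.0
clock: 21.35
position: [0.495, -0.1839, 0.2168]
tool_rot: [3.142, 0.0, 0.0]
force: [0.1, -1.2, 0.6]
grip_width: 0.0852
finger_force: 0.0
clock: 21.85
position: [0.4227, -0.184, 0.2172]
tool_rot: [3.142, -0.001, 0.001]
force: [-0.4, -0.6, 0.5]
grip_width: 0.0853
finger_force: 0.0
[ 0.42271066 -0.1840244   0.21724329]
[295. 217. 337. 262.]
cap [294.5 217.5 336.5 259.5] [ 0.42229015 -0.1832242 ] [ 0.15300094 -1.17278491 -0.1531347   1.19768397]
```

View pics/m9.png

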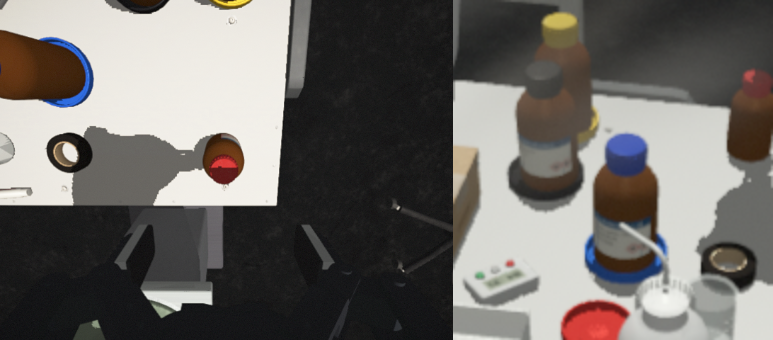

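Three bottles now stand in their dishes. The red cap fits at (0.422, -0.183), directly under the tool, so I'll grasp it.

```bash
python3 -m creep '[[0,-0.01,0.6,0,1],[0,-0.01,1.2,0,1],[0,-0.01,1.8,0,1],[0,-0.01,2.2,0,1],[0,-0.01,2.33,0,1]]'; python3 -m creep '[[0,0,0,0,0.6],[0,0,0,0,0.3],[0,0,0,0,0],[0,0,0,0,0],[0,0,0,0,0]]' 45;  python3 -m creep '[[0,0,-0.2,0,0],[0,0,-0.4,0,0],[0,0,-0.4,0,0]]'
```

```text
clock: 22.58
position: [0.4218, -0.183, 0.076]
tool_rot: [-3.141, 0.002, 0.001]
force: [-0.0, -0.3, 0.1]
grip_width: 0.0852
finger_force: 0.0
clock: 23.2
position: [0.4226, -0.1837, 0.0784]
tool_rot: [3.141, -0.002, 0.0]
force: [-1.0, 0.8, 11.9]
grip_width: 0.0318
finger_force: 43.6
clock: 23.58
position: [0.4226, -0.1837, 0.1026]
tool_rot: [3.141, -0.002, 0.0]
force: [-0.1, 0.7, -2.1]
grip_width: 0.0313
finger_force: 44.8
```

```bash
python3 -m creep '[[0,0,-0.8,0,0],[0,0,-1.6,0,0],[0,-0.2,-2.4,0,0],[0,-0.8,-2.6,0,0],[0,-1.6,-2.6,0,0]]'; python3 -m creep '[[0.3,-0.8,0,0,0],[0.7,-1.6,0,0,0],[1.2,-2.4,0,0,0],[1.6,-3.2,0,0,0],[1.97,-4.0,0,0,0]]'; python3 -m creep '[[0,-0.25,0,0,0],[0,-0.3,0,0,0],[0,-0.3,0.5,0,0],[0,-0.3,1.0,0,0],[0,-0.3,1.4,0,0]]';python3 -m creep '[[0,0,0.4,0,0],[0,0,0.5,0,0],[0,0,0.5,0,0]]'
python3 - <<'E'
from h import *
c=cam("wrist"); p=status.observe()['position']; print(p)
a=grab_frame("wrist"); cv2.imwrite("pics/w10.png",a); d=grab_frame("side"); t=grab_frame("top")
print(cylbox(c,.541,.169,0,.012,.0375).round(), cylbox(c,p[0],p[1],.04,.04,.0275).round())
cs=cam("side"); ct=cam("top"); u=world2pix(cs,[.541,.17,.03]).astype(int); v=world2pix(ct,[.541,.17,.03]).astype(int)
cv2.imwrite("pics/m10.png",np.hstack([cv2.resize(a,(400,300)),cv2.resize(d[u[1]-40:u[1]+40,u[0]-27:u[0]+27],(200,300)),cv2.resize(t[v[1]-40:v[1]+40,v[0]-27:v[0]+27],(200,300))]))
E
```

```text
clock: 24.2
position: [0.4222, -0.087, 0.2584]
tool_rot: [3.141, -0.002, -0.001]
force: [0.7, 1.1, -1.1]
grip_width: 0.0315
finger_force: 45.4
clock: 24.82
position: [0.5406, 0.1541, 0.2571]
tool_rot: [3.141, 0.0, 0.0]
force: [0.5, -0.8, -1.8]
grip_width: 0.032
finger_force: 45.3
clock: 25.45
position: [0.5397, 0.1686, 0.1726]
tool_rot: [3.141, 0.0, -0.001]
force: [-0.2, 0.6, -1.4]
grip_width: 0.0316
finger_force: 45.4
clock: 25.82
position: [0.5401, 0.1698, 0.1438]
tool_rot: [3.141, -0.0, -0.0]
force: [-0.6, -0.0, -1.2]
grip_width: 0.0316
finger_force: 45.3
[0.54011987 0.16983261 0.14383234]
[274. 188. 361. 273.] [282. 209. 351. 276.]
```

View pics/m10.png

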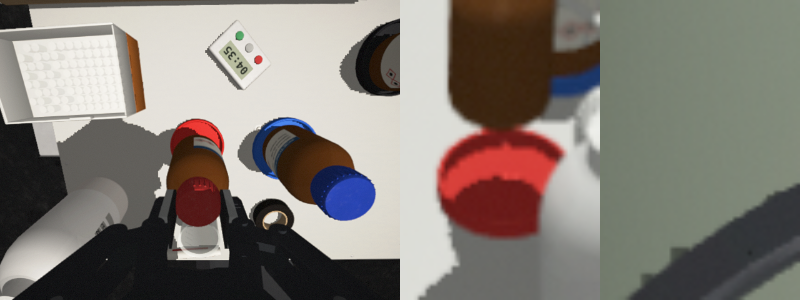

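The red bottle hangs over its dish in the wrist view (dish 171–224, cap about 198), and its body is upright. Lowering.

```bash
python3 -m creep '[[0,0,0.4,0,0],[0,0,0.7,0,0],[0,0,0.85,0,0],[0,0,0.92,0,0],[0,0,0.96,0,0]]'; python3 -m creep '[[0,0,0.02,0,0],[0,0,0.03,0,0],[0,0,0.04,0,0],[0,0,0.05,0,0],[0,0,0.05,0,0]]'
```

```text
clock: 26.6
position: [0.5403, 0.1707, 0.086]
tool_rot: [-3.141, -0.0, 0.0]
force: [-0.8, -1.2, -1.6]
grip_width: 0.0314
finger_force: 45.4
clock: 27.22
position: [0.54, 0.1706, 0.0828]
tool_rot: [3.142, 0.0, 0.0]
force: [0.5, -0.6, -1.2]
grip_width: 0.0315
finger_force: 45.4
```

```bash
python3 -m creep '[[0,0,0.01,0,0],[0,0,0.02,0,0],[0,0,0.025,0,0],[0,0,0.025,0,0],[0,0,0.025,0,0]]'
```

```text
clock: 27.85
position: [0.5401, 0.1706, 0.0815]
tool_rot: [-3.142, -0.0, 0.0]
force: [-1.1, 0.2, 5.8]
grip_width: 0.0316
finger_force: 46.0
```

```bash
python3 -m creep '[[0,0,0,0,0.3],[0,0,0,0,0.7],[0,0,0,0,1],[0,0,0,0,1],[0,0,-0.4,0,1]]'; python3 -m creep '[[0,0,-0.8,0,1],[0,0,-1.6,0,1],[0,0,-2.4,0,1],[-0.5,0.5,-2.8,0,1],[-0.8,1.3,-2.8,0,1]]'; python3 -m creep '[[-0.3,0.8,0,0,1],[-0.3,0.8,0,0,1],[-0.3,0.8,0,0,1]]'
python3 - <<'E'
from h import *
a=grab_frame("wrist"); d=grab_frame("side")
cv2.imwrite("pics/m11.png",np.hstack([cv2.resize(a,(400,300)),cv2.resize(d[130:310,240:420],(400,400))[50:350]]))
E
```

```text
clock: 28.48
position: [0.5391, 0.1703, 0.1043]
tool_rot: [3.141, 0.003, 0.001]
force: [-0.2, -0.3, -0.1]
grip_width: 0.0854
finger_force: 0.0
clock: 29.1
position: [0.4917, 0.093, 0.275]
tool_rot: [-3.141, -0.003, 0.003]
force: [0.6, -1.3, 0.4]
grip_width: 0.0854
finger_force: 0.0
clock: 29.48
position: [0.4743, 0.0449, 0.2735]
tool_rot: [-3.141, -0.0, 0.0]
force: [-0.4, 0.6, 0.1]
grip_width: 0.0856
finger_force: 0.0
```

View pics/m11.png

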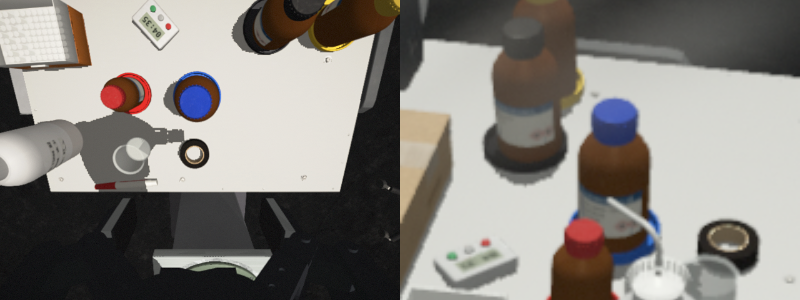

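Run:
```python
from h import *
im=grab_frame("top"); c=cam("top")
for k,g,dr in (("red",(.54,.1706),.0375),("blue",(.535,.0447),.045),("black",(.6535,-.081),.045),("yellow",(.66,-.194),.045)):
    H,h,r=CAP[k]; b=blob(im,k,world2pix(c,[*g,H])); x,f=fit(c,b,H-h+.003,H+.003,r,g); print(k,x.round(4),f.round(1))
```

```text
red [0.5376 0.1711] [ 0.3 -0.1 -0.3  0.1]Traceback (most recent call last):
  File "<stdin>", line 4, in <module>
  File "h.py", line 30, in blob
    i=min((i for i in range(1,n) if st[i,4]>40),key=lambda i:np.hypot(*(ce[i]-uv)))
ValueError: min() iterable argument is empty
```

```bash
python3 -c "
from workcell import bot
print(bot.job_done())"
```

```text
the job is handed in; nothing more can be done
None
```

All four bottles stand upright in their matching dishes, the beaker and wash bottle were left in place, and the job was handed in at about 30 s; only the red bottle's centring (about 3 mm off) was measured after placing, and no verdict came back.

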